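# Put three mixed-up spares back in their own trays

### The job

The three spares in the service van stand in each other's trays: put the oil filter into the yellow tray, the wire cup brush into the blue tray and the brass pipe coupling into the red tray, each standing upright in the middle. Set one of them down on the empty black rubber mat and let go of it there to make room; never put a spare on the gritty bare bench, let none tip over, and set each one down rather than drop it. Finish with the mat empty again, everything let go, and leave the grease tin, the grinder and the mug where they are.

Things in the scene. Friction and masses are not known exactly. Their poses are not given: they have to be found in the camera images.
- filter_center (a point): Oil filter: loose upright white cylinder with an orange band round the middle and a dark steel foot, 60 mm diameter, 70 mm high, about 0.3 kg. The point is its centre, 35 mm above its underside; z along its axis, up.
- brush_center (a point): Wire cup brush for an angle grinder: loose, standing upright on its wires, a dark steel cup with steel and brass wire below and a bright hexagon nut on top; grip it as a plain cylinder of 55 mm diameter, 54 mm high, about 0.25 kg (only the nut, the top 12 mm, looks narrower). The point is its centre, 27 mm above its underside; z along its axis, up.
- coupling_center (a point): Brass pipe coupling: loose upright brass cylinder with a copper band, knurled, a black bore on top, 50 mm diameter, 60 mm high, about 0.4 kg. The point is its centre, 30 mm above its underside; z along its axis, up.
- yellow_tray: Yellow shallow parts tray, 90 x 90 mm square, fixed to the bench. Origin: centre of its underside, on the bench; z up, x and y along its sides. Its inner floor (82 x 82 mm) is 10 mm above the bench, and a 4 mm thick rim round it rises 6 mm above that floor (16 mm above the bench). At the start it holds the brass pipe coupling; it is the home of the oil filter.
- blue_tray: Blue shallow parts tray, 90 x 90 mm square, fixed to the bench. Origin: centre of its underside, on the bench; z up, x and y along its sides. Its inner floor (82 x 82 mm) is 10 mm above the bench, and a 4 mm thick rim round it rises 6 mm above that floor (16 mm above the bench). At the start it holds the oil filter; it is the home of the wire cup brush.
- red_tray: Red shallow parts tray, 90 x 90 mm square, fixed to the bench. Origin: centre of its underside, on the bench; z up, x and y along its sides. Its inner floor (82 x 82 mm) is 10 mm above the bench, and a 4 mm thick rim round it rises 6 mm above that floor (16 mm above the bench). At the start it holds the wire cup brush; it is the home of the brass pipe coupling.
- mat: Black rubber mat, 90 x 90 mm square, 10 mm thick, fixed to the bench, empty at the start: the free stop-over spot. Origin: centre of its underside, on the bench; z up. Its top is 10 mm above the bench, with no rim.
- tin: Bystander: green grease tin, 72 mm diameter, 75 mm high, standing loose on the bench on the far side. Origin: centre of its underside.
- grinder: Bystander: orange and black angle grinder with a 115 mm cutting disc, about 390 mm long and 80 mm high, lying loose on the bench on the right. Origin: on the bench under its body; the disc lies towards its +x, the handle towards its -x (250 mm from the origin).
- mug: Bystander: blue mug, 80 mm diameter, 90 mm high, with a handle towards its +y, standing loose on the bench on the left. Origin: centre of its underside.
Things that resemble listed ones, but are neither listed nor needed, are in the scene too. Of the things like the part that bears coupling_center, leave any that is pink; of the rest the larger one is meant.

How it is judged:
On the way:
1. one of the spares stands upright on the black mat, let go (((horizontal distance between filter_center and mat below 0.03 m and z of filter_center in the frame of mat between 0.04 and 0.05 m and angle between filter_center's own z axis and vertical below 0.12 rad and contact force between the fingers and filter below 0.05 N) or (horizontal distance between brush_center and mat below 0.03 m and z of brush_center in the frame of mat between 0.032 and 0.042 m and angle between brush_center's own z axis and vertical below 0.12 rad and contact force between the fingers and brush below 0.05 N) or (horizontal distance between coupling_center and mat below 0.03 m and z of coupling_center in the frame of mat between 0.035 and 0.045 m and angle between coupling_center's own z axis and vertical below 0.12 rad and contact force between the fingers and coupling below 0.05 N))), for 0.2 s.
At the end, for the whole second after the job is handed in: The oil filter stands in the yellow tray, the wire cup brush in the blue tray and the brass coupling in the red tray, each with its centre within 15 mm of the tray's centre, on the tray's floor (height within 5 mm), upright within 0.12 rad, let go and at rest; the mat is thus empty (horizontal distance between filter_center and yellow_tray below 0.015 m and z of filter_center in the frame of yellow_tray between 0.04 and 0.05 m and angle between each of filter_center, brush_center, coupling_center's own z axis and vertical below 0.12 rad and contact force between the fingers and filter below 0.05 N and linear speed of each of filter, brush, coupling below 0.02 m/s and horizontal distance between brush_center and blue_tray below 0.015 m and z of brush_center in the frame of blue_tray between 0.032 and 0.042 m and contact force between the fingers and brush below 0.05 N and horizontal distance between coupling_center and red_tray below 0.015 m and z of coupling_center in the frame of red_tray between 0.035 and 0.045 m and contact force between the fingers and coupling below 0.05 N); the robot touches nothing.
It fails at once if a spare is put on the bare bench (its centre comes more than 6 mm lower than when standing on a tray floor or the mat) (height (world z) of filter_center below 0.039 m or height (world z) of brush_center below 0.031 m or height (world z) of coupling_center below 0.034 m).
It fails at once if a spare is tipped over (more than 0.7 rad) (angle between any of filter_center, brush_center, coupling_center's own z axis and vertical above 0.7 rad).
It fails at once if a spare is dropped: free of the fingers while more than 25 mm above where it stands on a tray floor or the mat ((height (world z) of filter_center above 0.07 m and contact force between the fingers and filter below 0.01 N) or (height (world z) of brush_center above 0.062 m and contact force between the fingers and brush below 0.01 N) or (height (world z) of coupling_center above 0.065 m and contact force between the fingers and coupling below 0.01 N)).
It fails at once if the grease tin, the grinder or the mug is moved by more than 20 mm (distance of any of tin, grinder, mug from where it was at the start of the episode above 0.02 m).
It also fails if it takes over 120 s, if anything falls off the work surface, if the arm or the gripper's body presses on something with over 40 N, if the wrist force passes 120 N, or if a joint passes its speed limit or range.

### The arm

A 6-joint arm with a two-finger parallel gripper is mounted at the origin on the work surface. World frame = base frame: x ahead of the robot, y to its left, z up, the work surface at z = 0. Lengths are in m, angles in rad, forces in N, time in s.
With the tool pointing down it reaches from about 0.325 to 0.85 m from the base axis. Payload 4.4 kg.
Tool frame: the origin (TCP) lies at the very end of the fingers, on their centre line; the grasp point (between the pads) lies 19 mm behind it; z points along the fingers, y is the direction in which the jaws open and shut (so a half turn about z gives the same grasp; the last joint's range is limited). The gripper opens to 94 mm and grips with 3 to 60 N. Pads are 16 mm wide; open, the fingers measure 119 mm over their backs; the gripper's body (75 mm by 177 mm) begins 78 mm behind the grasp point.
Start: joints at [1.139, 0.207, 1.542, -0, 1.393, -0.15], TCP at [0.16, 0.552, 0.205] pointing down, gripper open.
Joint ranges: [-2.73, 2.73], [-0.86, 2.22], [0.23, 2.46], [-1.11, 4.25], [0.08, 2.63], [-2.82, 2.82]. Speed limits (rad/s): [2.79, 2.79, 3.14, 3.14, 3.14, 3.14].

### API

Orientations are given as a rotation vector (axis times angle).
In Python, from workcell import ctrl gives the robot as it stands.
- The arm moves only by the shell command python3 -m jog 'ROWS' [FORCE]. ROWS is text: rows parted by semicolons, each of 5 numbers parted by spaces: the closure, from 0 (fully open) to 1 (shut), then the shift along the tool's x, y, z in m, then the turn about the tool's z in rad. In form: grip tx ty tz turn; .... A call has 1 to 20 rows; each row shifts and turns the commanded pose from where the row before left it, along the tool's axes as they then stand; what a row does not reach is not made up. A row lasts 1/8 s, in which the tool goes at most 62.5 mm and 10.7 degrees, less where a joint would pass 70% of its speed; a pose out of reach is approached as far as the arm can. A call is refused whole if a number of a shift passes 0.0625 or a number of a turn 0.188, either way. A call with a gripper value outside its range is refused whole. The fingers move at their own pace and stop on an object; FORCE is the grip in N (left out, the last holds). Time passes only in rows, so rows that do not move let the fingers close. It gives the time, the measured TCP pose, the force and the opening at its end, in the units of the state.
- ctrl.sense(): the state, without advancing time (a new reading comes with each control period).
- ctrl.camera(name): name is "scene" or "top"; returns (picture, depth): 480x640x3 uint8, blue, green, red; 480x640 float32, m along the optical axis (not along the pixel's ray), 0 where there is no reading.
- ctrl.camera_params(name): a dict with "fov_y" (degrees; the focal length in pixels is half the picture's height over the tangent of half this angle, whatever the lens; pixels are square), "cx", "cy" (the principal point, pixels), "rvec" (rotation vector, rad) and "tvec" (3), from world to camera coordinates, as OpenCV has them. Camera axes: x right, y down, z forward; pixel columns grow to the right and rows downward; lengths in m; the calibration is good to about 2 mm. A picture is of the moment at which its call begins. camera_params takes no time and is no camera call.
- ctrl.sign_off(): hands the job in, once; it reports no verdict.
Trained networks look in the newest picture that a camera, given by its name, has taken for a name from the list of things; names that differ only in an ending like _2 or _b are one class to them, and where a whole thing is asked for, a point or a joint stands for the part that bears it (a point fixed in the world has none). Each returns a list of dicts, best first, with "conf" (0 to 1); they miss things now and then, are a little off and sometimes report something else, mostly with a low value. They report only what shows in the picture. A call takes as long as a camera call. They do not tell look-alikes from the thing itself.
- ctrl.find_in(camera, label): "rect" ([left, top, right, bottom] in pixels, round what is visible of it).
- ctrl.regions_of(camera, label): "mask" (480x640 bool, what is visible of it) and "rect" ([left, top, right, bottom] in pixels, round what is visible of it).
- ctrl.place_of(camera, label): "pixel" ([column, row] in pixels: a listed point, or the origin of a listed thing).
The state is a dict: "time": time; "joints": joint angles; "qvel": joint speeds; "joint_torque": joint torques, N m; "tool_pos": TCP position; "tool_rot": TCP orientation; "contact_force": force on the tool from outside, world axes, zero at the start; "moment": the same for the moment, N m; "finger_gap": finger opening in m.
Only numpy, scipy, OpenCV 4.12 (cv2) and the standard library are available. Lean on these libraries where they do the work, as an engineer would, in place of code of your own. Each camera call takes 0.05 s, during which the arm holds its last target.

## Working session

There is one attempt and no reset: what is moved stays moved. The work goes in short steps, Python scripts to look and compute and a shell command to move; the robot and the scene stay as the last step left them, time stands still between calls to the robot, and variables do not carry over. Pictures are saved under pics/ and viewed, and the job is handed in when it is done.

```bash
mkdir -p pics
cat > h.py <<'E'
import numpy as np, cv2
from workcell import ctrl
def K(n):
    p=ctrl.camera_params(n); f=240/np.tan(np.radians(p['fov_y'])/2)
    R=cv2.Rodrigues(np.array(p['rvec'],float))[0]; t=np.array(p['tvec'],float)
    return f,p['cx'],p['cy'],R,t
def ray_z(n,px,z):
    f,cx,cy,R,t=K(n); d=R.T@np.array([(px[0]-cx)/f,(px[1]-cy)/f,1]); c=-R.T@t
    return c+d*(z-c[2])/d[2]
def cloud(n,depth,mask=None):
    f,cx,cy,R,t=K(n); v,u=np.nonzero((depth>0)&(mask if mask is not None else True)); z=depth[v,u]
    P=np.stack([(u-cx)/f*z,(v-cy)/f*z,z],1); return (P-t)@R
E
python3 - <<'E'
from h import *
print(ctrl.sense()); 
for n in('scene','top'):
    im,d=ctrl.camera(n); cv2.imwrite(f'pics/{n}0.png',im); print(n,ctrl.camera_params(n))
E
```

```text
{'time': 0.0, 'joints': array([ 1.13850002e+00,  2.07426572e-01,  1.54292954e+00, -4.22985340e-05,
        1.39348632e+00, -1.50505981e-01]), 'qvel': array([-2.80301849e-04,  6.85553266e-05,  6.69209978e-04,  1.48990177e-04,
       -1.50993283e-04,  1.09139447e-03]), 'joint_torque': array([ 1.23978705e-03, -3.70884347e+01, -2.81415868e+01,  7.00354669e-02,
        3.60450300e-02, -1.74069946e-04]), 'tool_pos': array([0.15958316, 0.55157993, 0.20429866]), 'tool_rot': array([-0.44107507, -3.10986099,  0.0034031 ]), 'contact_force': array([-0.8317967 ,  0.10592621,  0.89022088]), 'moment': array([-0.01766461, -0.00928462, -0.01031175]), 'finger_gap': 0.0940630841025981}
scene {'fov_y': 42.918534123211685, 'cx': 313.8899845298865, 'cy': 241.57510768735995, 'rvec': array([ 1.24831999,  2.24208254, -0.97727579]), 'tvec': array([ 0.27244684, -0.30207999,  1.96994178])}
top {'fov_y': 52.46582333055169, 'cx': 320.4780847792851, 'cy': 241.4877041179175, 'rvec': array([ 2.16070182, -2.09707968,  0.22826558]), 'tvec': array([-0.00788604,  0.59393148,  1.41657974])}
```

View pics/scene0.png

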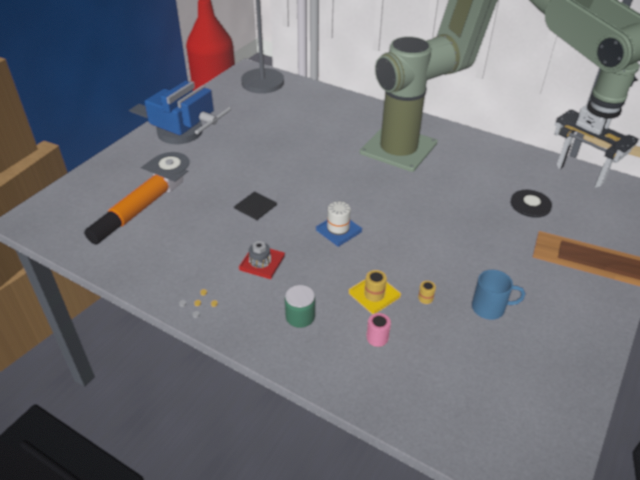

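View pics/top0.png

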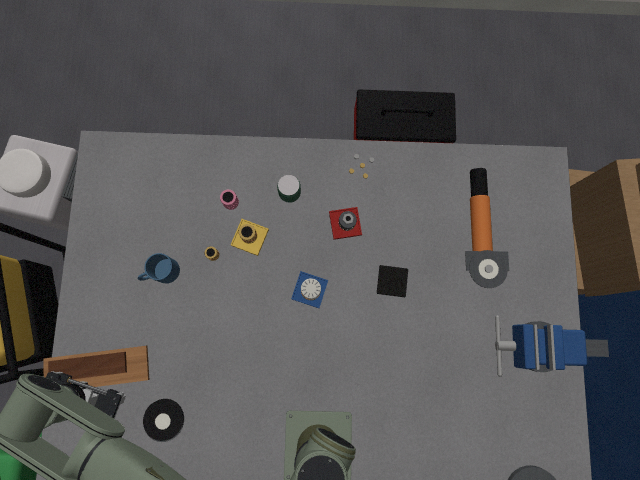

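Run:
```python
from h import *
L={'filter_center':.045,'brush_center':.037,'coupling_center':.04,'yellow_tray':0,'blue_tray':0,'red_tray':0,'mat':0,'tin':0,'grinder':0,'mug':0}
im,d=ctrl.camera('top')
for l,z in L.items():
    for r in ctrl.place_of('top',l)[:4]:
        print(l,round(r['conf'],2),np.round(r['pixel'],1),np.round(ray_z('top',r['pixel'],z),4))
```

```text
filter_center 0.75 [310. 287.] [0.4564 0.0372 0.045 ]
brush_center 0.61 [346.1 221.1] [ 0.6648 -0.0681  0.037 ]
coupling_center 0.83 [231.7 200.6] [0.7176 0.2883 0.04  ]
coupling_center 0.6 [249.1 236.2] [0.6068 0.2283 0.04  ]
coupling_center 0.53 [212.3 254.7] [0.546  0.3363 0.04  ]
yellow_tray 0.73 [250.1 238.5] [0.6076 0.23   0.    ]
blue_tray 0.74 [311.5 288.1] [0.4577 0.0325 0.    ]
red_tray 0.7 [347.9 222.7] [ 0.6687 -0.0765  0.    ]
mat 0.85 [391.2 283.8] [ 0.4784 -0.2144  0.    ]
mat 0.63 [347.3 221.5] [ 0.6726 -0.0746  0.    ]
tin 0.96 [285.6 188.3] [0.7755 0.1256 0.    ]
grinder 0.91 [476.8 247.7] [ 0.6011 -0.4861  0.    ]
mug 0.69 [167.3 270.8] [0.4978 0.4791 0.    ]
```

The top view shows the blue tray with the filter at (310,288), the red tray with the brush at (346,222), the yellow tray with the coupling at (249,237) and the mat at (392,281). The pink part (229,198) and the small brass part (211,253) are decoys. Next I refine these positions using colour and depth.

```bash
cat >> h.py <<'E'
def trays(n,im):
    hsv=cv2.cvtColor(im,cv2.COLOR_BGR2HSV); H,S,V=cv2.split(hsv); o={}
    f,cx,cy,R,t=K(n)
    guess=dict(yellow=(.607,.229),blue=(.457,.034),red=(.669,-.075),mat=(.478,-.214))
    M=dict(yellow=(abs(H.astype(int)-27)<5)&(S>180),blue=(H>100)&(H<125)&(S>130),red=((H<8)|(H>172))&(S>150),mat=(V<60))
    for k,g in guess.items():
        c=R@np.array([*g,.012])+t; u,v=f*c[0]/c[2]+cx,f*c[1]/c[2]+cy
        m=np.zeros(im.shape[:2],np.uint8); cv2.circle(m,(int(u),int(v)),38,1,-1)
        vv,uu=np.nonzero(M[k]&(m>0)); z=.010 if k=='mat' else .016
        P=np.array([ray_z(n,(a,b),z)[:2] for a,b in zip(uu,vv)])*1000
        (c0,s,a)=cv2.minAreaRect(P.astype(np.float32)); o[k]=(np.round(c0,1),np.round(s,1),round(a,1))
    return o
def tops(n,d):
    P=cloud(n,d); o={}
    for k,g,h in(('filter',(.457,.035),.08),('brush',(.665,-.069),.064),('coupling',(.607,.229),.07)):
        q=P[(np.hypot(P[:,0]-g[0],P[:,1]-g[1])<.06)&(P[:,2]>.03)]
        top=q[q[:,2]>h-.008]
        c,r=cv2.minEnclosingCircle((q[:,:2]*1000).astype(np.float32))
        o[k]=(len(q),np.round(np.percentile(q[:,2],99)*1000,1),'enc',np.round(c,1),round(r,1),'topmid',np.round((top[:,:2].min(0)+top[:,:2].max(0))*500,1),'ext',np.round(np.ptp(top[:,:2],axis=0)*1000,1))
    return o
E
python3 - <<'E'
from h import *
for n in('top','scene'):
    im,d=ctrl.camera(n)
    print(n)
    for k,v in trays(n,im).items():print(k,v)
    for k,v in tops(n,d).items():print(k,v)
    P=cloud(n,d); q=P[(abs(P[:,0]-.55)<.03)&(abs(P[:,1]+.0)<.3)]; print('table z',np.percentile(q[:,2],[5,50,95]))
im,d=ctrl.camera('top')
c=im[170:320,190:420]; cv2.imwrite('pics/crop0.png',cv2.resize(c,None,fx=3.4,fy=3.4,interpolation=cv2.INTER_CUBIC))
E
```

```text
topTraceback (most recent call last):
  File "<stdin>", line 5, in <module>
  File "h.py", line 23, in trays
    (c0,s,a)=cv2.minAreaRect(P.astype(np.float32)); o[k]=(np.round(c0,1),np.round(s,1),round(a,1))
             ~~~~~~~~~~~~~~~^^^^^^^^^^^^^^^^^^^^^^
cv2.error: OpenCV(4.12.0) /io/opencv/modules/imgproc/src/convhull.cpp:143: error: (-215:Assertion failed) total >= 0 && (depth == CV_32F || depth == CV_32S) in function 'convexHull'
```

```bash
python3 - <<'E'
import cv2
im=cv2.imread('pics/top0.png');h=cv2.cvtColor(im,cv2.COLOR_BGR2HSV)
for u,v in((258,247),(238,238),(303,300),(322,285),(336,232),(357,230),(392,281)):print(u,v,h[v,u])
im=cv2.imread('pics/scene0.png');h=cv2.cvtColor(im,cv2.COLOR_BGR2HSV)
for u,v in((360,292),(375,304),(330,230),(350,234),(250,265),(275,265),(256,206)):print(u,v,h[v,u])
E
sed -i 's/-27)<5)&(S>180)/-26)<5)\&(S>225)/; s/int(u),int(v)),38/int(u),int(v)),34/' h.py
grep -n "yellow=(abs" h.py
```

```text
258 247 [ 22 149 183]
238 238 [ 23 147 182]
303 300 [108 146 115]
322 285 [107 166 112]
336 232 [  1 190 126]
357 230 [  3 193 127]
392 281 [170  33  23]
360 292 [ 25 225 203]
375 304 [ 25 226 205]
330 230 [ 23   6 169]
350 234 [108 148 145]
250 265 [  2 164 151]
275 265 [  0 175 153]
256 206 [120  10  53]
17:    M=dict(yellow=(abs(H.astype(int)-26)<5)&(S>225),blue=(H>100)&(H<125)&(S>130),red=((H<8)|(H>172))&(S>150),mat=(V<60))
```

```bash
sed -i '17s/.*/    M=dict(yellow=(H>17)\&(H<32)\&(S>105)\&(V>140),blue=(H>98)\&(H<125)\&(S>90),red=((H<10)|(H>172))\&(S>110),mat=(V<65))/' h.py
python3 - <<'E'
from h import *
for n in('top','scene'):
    im,d=ctrl.camera(n)
    print(n)
    for k,v in trays(n,im).items():print(k,v)
    for k,v in tops(n,d).items():print(k,v)
    P=cloud(n,d); q=P[(abs(P[:,0]-.55)<.03)&(abs(P[:,1]+.0)<.3)]; print('table z',np.percentile(q[:,2],[5,50,95]))
    if n=='top':
      c=im[170:320,190:420]; cv2.imwrite('pics/crop0.png',cv2.resize(c,None,fx=3.4,fy=3.4,interpolation=cv2.INTER_CUBIC))
E
```

```text
top
yellow (array([611.6, 231.6]), array([89.8, 89.9]), 70.6)
blue (array([452.6,  39. ]), array([90. , 89.8]), 73.4)
red (array([664.5, -66.4]), array([91.7, 89.6]), 10.6)
mat (array([ 486.8, -215.1]), array([90. , 90.2]), 84.5)
filter (342, np.float64(87.1), 'enc', array([449.9,  35.3]), 30.0, 'topmid', array([450.4,  35.6]), 'ext', array([59. , 56.2]))
brush (265, np.float64(70.4), 'enc', array([667.9, -70.8]), 28.1, 'topmid', array([662.5, -72.3]), 'ext', array([41.4, 49.1]))
coupling (257, np.float64(77.5), 'enc', array([614.1, 232.1]), 25.4, 'topmid', array([614.5, 232.4]), 'ext', array([49.2, 48.6]))
table z [-0.00425169  0.00133156  0.00932637]
scene
yellow (array([607.2, 229.4]), array([108.8, 113.3]), 70.6)
blue (array([457.9,  41.2]), array([97.8, 99.1]), 73.3)
red (array([670. , -64.1]), array([100.1,  91.5]), 10.8)
mat (array([ 489.6, -214.1]), array([85. , 85.2]), 85.1)
filter (558, np.float64(85.8), 'enc', array([453.3,  35.6]), 32.4, 'topmid', array([452.8,  34.9]), 'ext', array([61.4, 59. ]))
brush (381, np.float64(68.8), 'enc', array([671.1, -71.8]), 29.9, 'topmid', array([672.3, -66.6]), 'ext', array([43.2, 43.2]))
coupling (484, np.float64(76.8), 'enc', array([617.1, 231.8]), 27.8, 'topmid', array([617.5, 232. ]), 'ext', array([52.6, 49.8]))
table z [-0.7487167   0.0012473   0.00725202]
```

View pics/crop0.png

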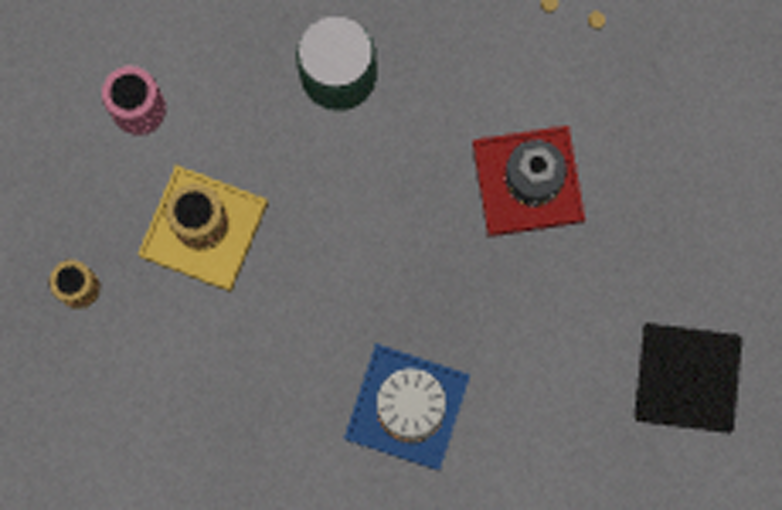

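```bash
cat >> h.py <<'E'
def to(x,y,z,v=True):
    s=ctrl.sense(); R=cv2.Rodrigues(np.array(s['tool_rot']))[0]; p=s['tool_pos']
    d=R.T@(np.array([x,y,z])-p)
    print('t',round(s['time'],2),'pos',np.round(p*1000,1),'F',np.round(s['contact_force'],1),'gap',round(s['finger_gap']*1000,1),'tilt',np.round(R[:,2],3),'j',np.round(s['joints'],2))
    print('tool delta mm',np.round(d*1000,1))
E
python3 -c "
from h import *
to(.451,.036,.15)
s=ctrl.sense(); print(np.round(cv2.Rodrigues(np.array(s['tool_rot']))[0],3))"
```

```text
t 0.8 pos [159.9 552.3 205.5] F [ 0.6 -1.3  0.8] gap 94.2 tilt [-0.  0. -1.] j [ 1.14  0.21  1.54  0.    1.39 -0.15]
tool delta mm [-423.2 -415.    55.5]
[[-0.961  0.278 -0.   ]
 [ 0.278  0.961  0.   ]
 [ 0.     0.    -1.   ]]
```

```bash
python3 -m jog '0 -0.035 -0.035 0 0; 0 -0.035 -0.035 0 0; 0 -0.035 -0.035 0 0; 0 -0.035 -0.035 0 0; 0 -0.035 -0.035 0 0; 0 -0.035 -0.035 0 0; 0 -0.035 -0.035 0 0; 0 -0.035 -0.035 0 0; 0 -0.035 -0.035 0 0; 0 -0.035 -0.035 0 0; 0 -0.035 -0.035 0.02 0; 0 -0.038 -0.030 0.035 0; 0 0 0 0 0; 0 0 0 0 0' 20
python3 - <<'E'
from h import *
to(.451,.036,.026)
im,d=ctrl.camera('top'); cv2.imwrite('pics/top1.png',im)
E
```

```text
time: 2.55
tool_pos: [0.4506, 0.0364, 0.1507]
tool_rot: [-0.442, -3.11, -0.001]
contact_force: [0.7, -0.3, 0.2]
finger_gap: 0.0942
t 2.55 pos [450.6  36.4 150.7] F [ 0.7 -0.3  0.2] gap 94.2 tilt [-0.     0.001 -1.   ] j [-0.11 -0.    1.89  0.    1.25 -1.4 ]
tool delta mm [ -0.6  -0.3 124.7]
```

View pics/top1.png

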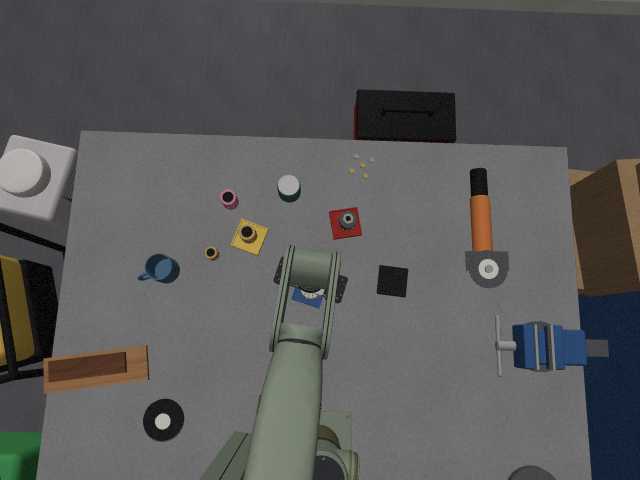

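The gripper sits over the blue tray at (311,285), straddling the filter. I'll descend and check the force before closing.

```bash
python3 -m jog '0 0 0 0.03 0; 0 0 0 0.03 0; 0 0 0 0.03 0; 0 0 0 0.02 0; 0 0 0 0.015 0; 0 0 0 0 0' 20
python3 - <<'E'
from h import *
to(.451,.036,.026)
im,d=ctrl.camera('scene'); cv2.imwrite('pics/s1.png',cv2.resize(im[120:380,180:520],None,fx=2.3,fy=2.3))
E
```

```text
time: 3.35
tool_pos: [0.4503, 0.0369, 0.0253]
tool_rot: [-0.439, -3.11, -0.0]
contact_force: [0.1, -0.1, -0.5]
finger_gap: 0.0938
t 3.35 pos [450.3  36.9  25.3] F [ 0.1 -0.1 -0.5] gap 93.8 tilt [-0.001  0.    -1.   ] j [-0.11  0.19  1.99  0.    0.96 -1.4 ]
tool delta mm [-0.9 -0.6 -0.7]
```

View pics/s1.png

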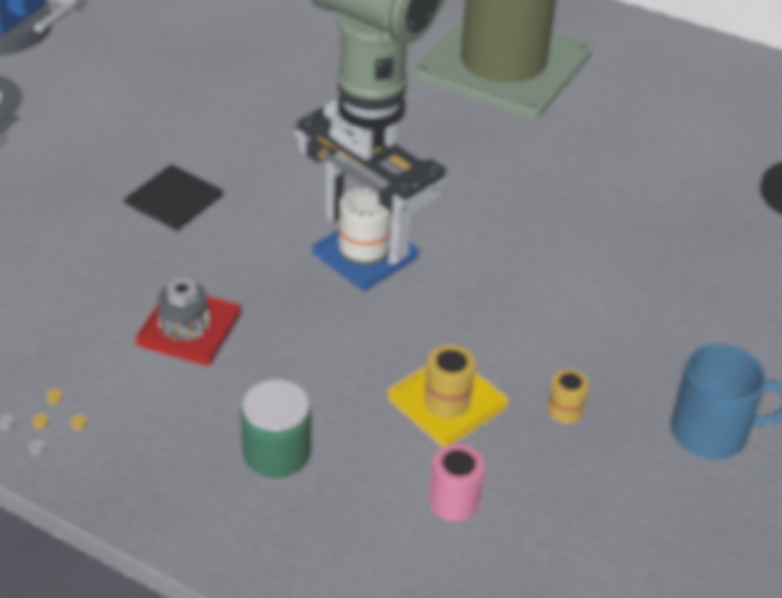

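The filter stands between the open fingers at crop pixel (365,230). I'll close and lift.

```bash
python3 -m jog '0.3 0 0 0 0; 0.4 0 0 0 0; 1 0 0 0 0; 1 0 0 0 0; 1 0 0 0 0; 1 0 0 0 0; 1 0 0 0 0; 1 0 0 0 0' 25; python3 -m jog '1 0 0 -0.01 0; 1 0 0 -0.02 0; 1 0 0 -0.03 0; 1 0 0 -0.03 0; 1 0 0 -0.035 0; 1 0 0 0 0';python3 - <<'E'
from h import *
to(.4868,-.2151,.150)
im,d=ctrl.camera('scene'); cv2.imwrite('pics/s2.png',cv2.resize(im[120:380,180:520],None,fx=2.3,fy=2.3))
E
```

```text
time: 4.4
tool_pos: [0.451, 0.0357, 0.0257]
tool_rot: [0.441, 3.11, -0.001]
contact_force: [-1.5, -2.6, 5.0]
finger_gap: 0.06
time: 5.15
tool_pos: [0.4531, 0.0363, 0.1529]
tool_rot: [0.44, 3.104, 0.002]
contact_force: [0.9, -0.7, -3.3]
finger_gap: 0.0601
t 5.15 pos [453.1  36.3 152.9] F [ 0.9 -0.7 -3.3] gap 60.1 tilt [ 0.007  0.    -1.   ] j [-0.11 -0.01  1.89  0.    1.25 -1.4 ]
tool delta mm [-102.2 -232.1    3.1]
```

View pics/s2.png

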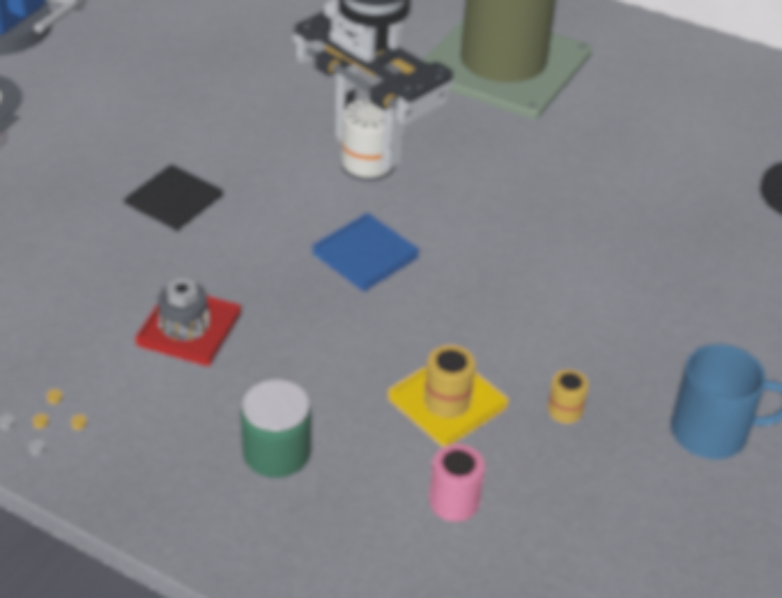

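The filter is held upright with a 60 mm gap and about 3.3 N of load. Next stop is the mat.

```bash
python3 -m jog '1 -0.006 -0.015 0 0; 1 -0.012 -0.025 0 0; 1 -0.013 -0.030 0 0; 1 -0.013 -0.030 0 0; 1 -0.013 -0.030 0 0; 1 -0.013 -0.030 0 0; 1 -0.013 -0.030 0 0; 1 -0.011 -0.024 0 0; 1 -0.008 -0.018 0 0; 1 0 0 0 0; 1 0 0 0 0'
python3 - <<'E'
from h import *
to(.4868,-.2151,.026)
im,d=ctrl.camera('top'); cv2.imwrite('pics/t2.png',im[150:330,180:440])
print(trays('top',im)['blue'],trays('top',im)['red'])
E
```

```text
time: 6.58
tool_pos: [0.4837, -0.2143, 0.1497]
tool_rot: [-0.441, -3.109, -0.002]
contact_force: [0.4, -0.7, -2.0]
finger_gap: 0.0599
t 6.58 pos [ 483.7 -214.3  149.7] F [ 0.4 -0.7 -2. ] gap 59.9 tilt [-0.001  0.002 -1.   ] j [-0.58  0.16  1.71  0.    1.27 -1.87]
tool delta mm [ -3.4  -0.  123.7]Traceback (most recent call last):
  File "<stdin>", line 4, in <module>
  File "h.py", line 22, in trays
    P=np.array([ray_z(n,(a,b),z)[:2] for a,b in zip(uu,vv)])*1000
                ~~~~~^^^^^^^^^^^
  File "h.py", line 8, in ray_z
    f,cx,cy,R,t=K(n); d=R.T@np.array([(px[0]-cx)/f,(px[1]-cy)/f,1]); c=-R.T@t
                ~^^^
  File "h.py", line 4, in K
    p=ctrl.camera_params(n); f=240/np.tan(np.radians(p['fov_y'])/2)
ValueError: time passes only in moves, steps and waits
```

View pics/t2.png

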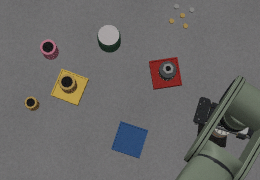

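```bash
sed -i 's/^def K(n):/import functools\n@functools.lru_cache(None)\ndef K(n):/' h.py
python3 -m jog '1 -0.003 0 0.03 0; 1 0 0 0.03 0; 1 0 0 0.03 0; 1 0 0 0.018 0; 1 0 0 0.01 0; 1 0 0 0 0; 1 0 0 0.004 0; 1 0 0 0 0; 1 0 0 0 0'
python3 - <<'E'
from h import *
to(.4868,-.2151,.026)
E
```

```text
time: 7.75
tool_pos: [0.4876, -0.2163, 0.029]
tool_rot: [0.441, 3.109, -0.001]
contact_force: [-0.5, -0.3, -1.8]
finger_gap: 0.0597
t 7.75 pos [ 487.6 -216.3   29. ] F [-0.5 -0.3 -1.8] gap 59.7 tilt [ 0.001 -0.001 -1.   ] j [-0.58  0.33  1.79  0.    1.02 -1.87]
tool delta mm [1.1 0.9 3. ]
```

```bash
python3 -m jog '1 0 0 0.002 0; 1 0 0 0 0; 1 0 0 0.001 0; 1 0 0 0 0; 1 0 0 0 0'
python3 - <<'E'
from h import *
for i in range(3):
    to(.4868,-.2151,.026); ctrl.camera('scene')
im,d=ctrl.camera('scene'); cv2.imwrite('pics/s3.png',cv2.resize(im[120:380,180:520],None,fx=2.3,fy=2.3))
E
```

```text
time: 8.38
tool_pos: [0.4872, -0.216, 0.0258]
tool_rot: [0.441, 3.11, -0.0]
contact_force: [-1.6, 0.8, 2.3]
finger_gap: 0.0599
t 8.38 pos [ 487.2 -216.    25.8] F [-1.6  0.8  2.3] gap 59.9 tilt [ 0. -0. -1.] j [-0.58  0.34  1.79 -0.    1.01 -1.87]
tool delta mm [ 0.7  0.8 -0.2]
t 8.43 pos [ 487.2 -216.    25.8] F [-2.2  1.3  2. ] gap 59.8 tilt [ 0. -0. -1.] j [-0.58  0.34  1.79 -0.    1.01 -1.87]
tool delta mm [ 0.7  0.8 -0.2]
t 8.47 pos [ 487.2 -216.    25.8] F [-1.1  0.2  3.1] gap 59.9 tilt [ 0. -0. -1.] j [-0.58  0.34  1.79 -0.    1.01 -1.87]
tool delta mm [ 0.7  0.8 -0.2]
```

View pics/s3.png

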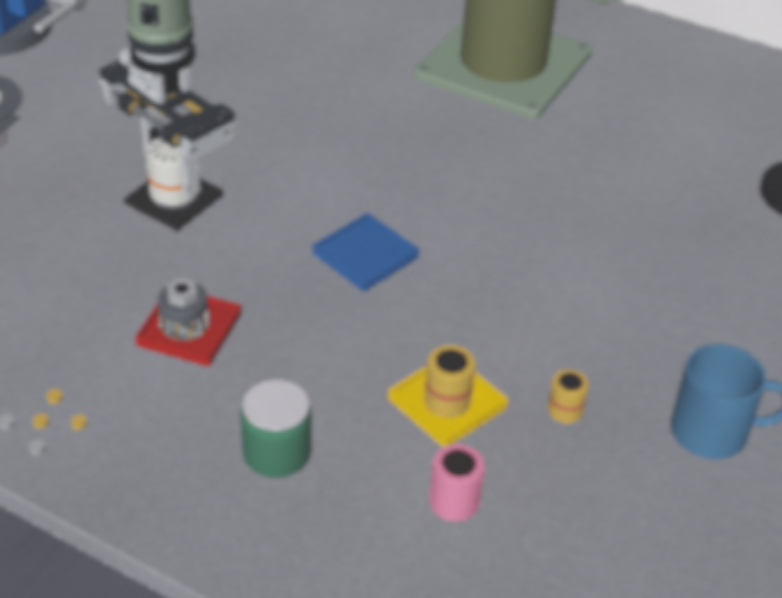

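The filter stands on the mat at crop (173,195), and the force has turned to +2–3 N, so it is being supported. I'll let go and rise.

```bash
python3 -m jog '0.2 0 0 0 0; 0.1 0 0 0 0; 0 0 0 0 0; 0 0 0 0 0; 0 0 0 0 0; 0 0 0 0 0; 0 0 0 -0.02 0; 0 0 0 -0.03 0; 0 0 0 -0.035 0; 0 0 0 -0.04 0; 0 0 0 0 0'
python3 - <<'E'
from h import *
im,d=ctrl.camera('scene'); cv2.imwrite('pics/s4.png',cv2.resize(im[120:380,180:520],None,fx=2.3,fy=2.3))
im,d=ctrl.camera('top'); print(trays('top',im)); print(tops('top',d)['brush'])
to(.665,-.070,.15)
E
```

```text
time: 9.95
tool_pos: [0.4898, -0.2177, 0.1545]
tool_rot: [0.44, 3.103, -0.006]
contact_force: [0.1, -1.0, 0.0]
finger_gap: 0.0939
{'yellow': (array([611.6, 231.6]), array([89.8, 89.9]), 70.6), 'blue': (array([452.6,  39. ]), array([90. , 89.8]), 73.4), 'red': (array([664.6, -66.3]), array([91.4, 89.6]), 10.5), 'mat': (array([ 482.4, -233.7]), array([162.7, 195.7]), 78.6)}Traceback (most recent call last):
  File "<stdin>", line 3, in <module>
  File "h.py", line 33, in tops
    o[k]=(len(q),np.round(np.percentile(q[:,2],99)*1000,1),'enc',np.round(c,1),round(r,1),'topmid',np.round((top[:,:2].min(0)+top[:,:2].max(0))*500,1),'ext',np.round(np.ptp(top[:,:2],axis=0)*1000,1))
                          ~~~~~~~~~~~~~^^^^^^^^^^^
    return _quantile_unchecked(
        a, q, axis, out, overwrite_input, method, keepdims, weights)
    return _ureduce(a,
                    func=_quantile_ureduce_func,
    ...<5 lines>...
                    overwrite_input=overwrite_input,
                    method=method)
    r = func(a, **kwargs)
    result = _quantile(arr,
                       quantiles=q,
    ...<2 lines>...
                       out=out,
                       weights=wgt)
    slices_having_nans = np.isnan(arr[-1, ...])
                                  ~~~^^^^^^^^^
IndexError: index -1 is out of bounds for axis 0 with size 0
```

View pics/s4.png

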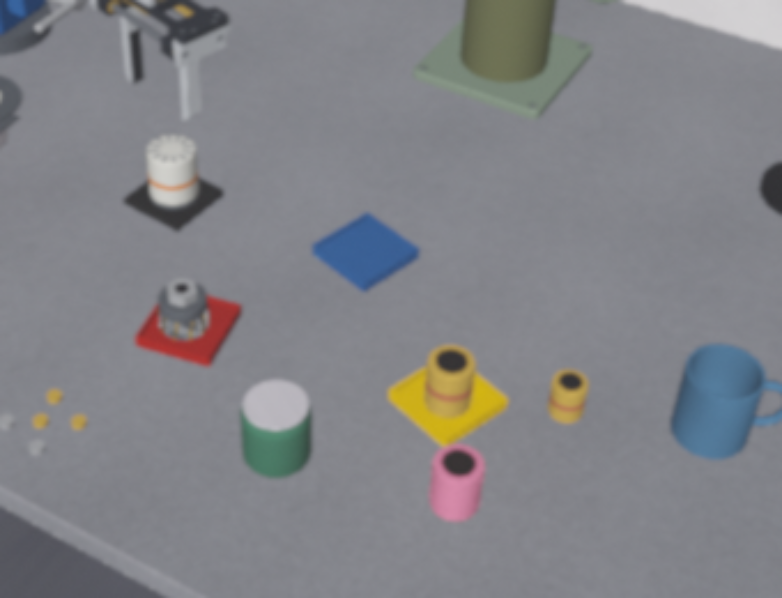

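The filter stands upright, released on the mat at crop (173,185). On to the brush, whose enclosing circle fits at (667,-71) with r=28.

```bash
python3 -c "
from h import *
to(.667,-.0705,.15)"
```

```text
t 10.05 pos [ 487.1 -215.9  150.4] F [ 0.4  0.1 -0.4] gap 94.0 tilt [ 0. -0. -1.] j [-0.58  0.17  1.7  -0.    1.27 -1.87]
tool delta mm [-132.4  189.7    0.4]
```

```bash
python3 -m jog '0 -0.012 0.020 0 0; 0 -0.024 0.034 0 0; 0 -0.024 0.034 0 0; 0 -0.024 0.034 0 0; 0 -0.024 0.034 0 0; 0 -0.024 0.034 0 0; 0 0 0 0 0; 0 0 0 0.03 0; 0 0 0 0.03 0; 0 0 0 0 0; 0 0 0 0 0'
python3 - <<'E'
from h import *
to(.667,-.0705,.026)
im,d=ctrl.camera('scene'); cv2.imwrite('pics/s5.png',cv2.resize(im[120:380,180:520],None,fx=2.3,fy=2.3))
E
```

```text
time: 11.42
tool_pos: [0.6664, -0.0708, 0.0906]
tool_rot: [-0.442, -3.11, 0.0]
contact_force: [0.1, -0.2, 0.7]
finger_gap: 0.094
t 11.43 pos [666.4 -70.8  90.6] F [ 0.1 -0.2  0.7] gap 94.0 tilt [-0. -0. -1.] j [-0.23  0.51  1.39 -0.    1.25 -1.52]
tool delta mm [-0.5  0.4 64.6]
```

View pics/s5.png

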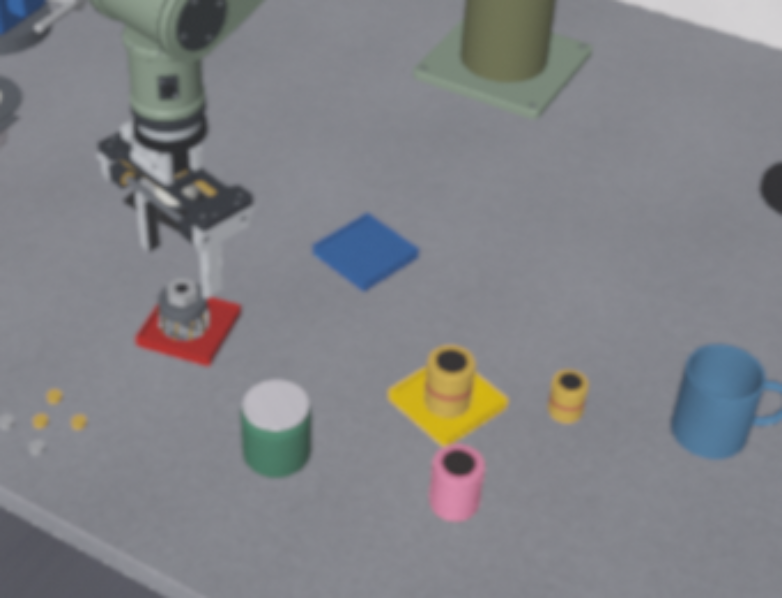

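The fingers straddle the brush at crop (183,308). Descending to grip it.

```bash
python3 -m jog '0 0 0 0.03 0; 0 0 0 0.02 0; 0 0 0 0.015 0; 0 0 0 0 0; 0.3 0 0 0 0; 0.4 0 0 0 0; 1 0 0 0 0; 1 0 0 0 0; 1 0 0 0 0; 1 0 0 0 0; 1 0 0 0 0; 1 0 0 0 0' 25; python3 -m jog '1 0 0 -0.01 0; 1 0 0 -0.02 0; 1 0 0 -0.03 0; 1 0 0 -0.03 0; 1 0 0 -0.035 0; 1 0 0 0 0; 1 0 0 0 0';python3 - <<'E'
from h import *
to(.4526,.0390,.150)
im,d=ctrl.camera('scene'); cv2.imwrite('pics/s6.png',cv2.resize(im[120:380,180:520],None,fx=2.3,fy=2.3))
E
```

```text
time: 12.98
tool_pos: [0.667, -0.0706, 0.0259]
tool_rot: [0.441, 3.11, -0.001]
contact_force: [-1.6, -1.4, 3.2]
finger_gap: 0.0545
time: 13.85
tool_pos: [0.6661, -0.0698, 0.1496]
tool_rot: [-0.441, -3.109, -0.001]
contact_force: [0.8, -0.8, -1.9]
finger_gap: 0.0545
t 13.85 pos [666.1 -69.8 149.6] F [ 0.8 -0.8 -1.9] gap 54.5 tilt [-0.001  0.001 -1.   ] j [-0.23  0.45  1.34  0.    1.35 -1.52]
tool delta mm [ 2.353e+02  4.520e+01 -1.000e-01]
```

View pics/s6.png

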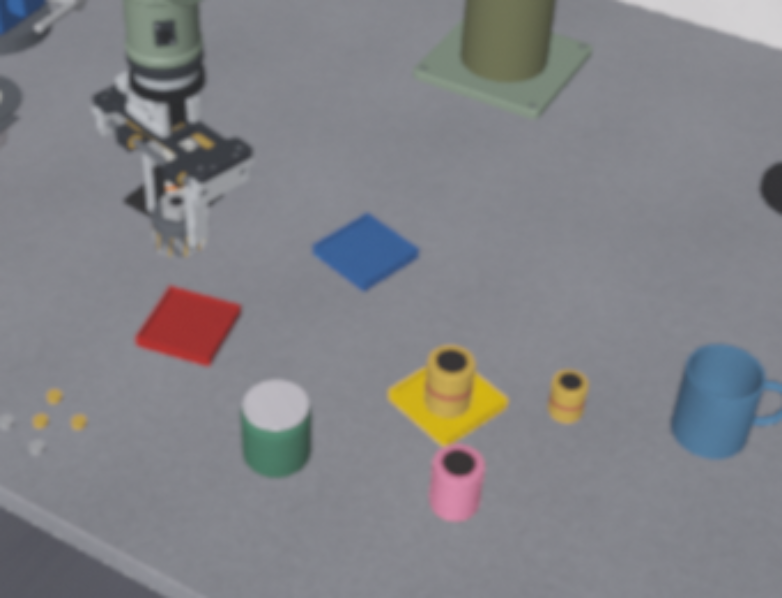

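The brush is held upright and the red tray is empty. Carrying it to the blue tray.

```bash
python3 -m jog '1 0.012 0.003 0 0; 1 0.024 0.005 0 0; 1 0.030 0.006 0 0; 1 0.030 0.006 0 0; 1 0.030 0.006 0 0; 1 0.030 0.006 0 0; 1 0.030 0.005 0 0; 1 0.025 0.005 0 0; 1 0.024 0.003 0 0; 1 0 0 0 0; 1 0 0 0 0; 1 0 0 0.03 0; 1 0 0 0.03 0; 1 0 0 0.03 0; 1 0 0 0 0; 1 0 0 0 0'
python3 - <<'E'
from h import *
to(.4526,.0390,.026)
im,d=ctrl.camera('scene'); cv2.imwrite('pics/s7.png',cv2.resize(im[120:380,180:520],None,fx=2.3,fy=2.3))
im,d=ctrl.camera('top'); print(trays('top',im)['red'])
E
```

```text
time: 15.9
tool_pos: [0.4548, 0.038, 0.0612]
tool_rot: [0.442, 3.109, -0.0]
contact_force: [-0.1, 0.7, -1.2]
finger_gap: 0.0546
t 15.9 pos [454.8  38.   61.2] F [-0.1  0.7 -1.2] gap 54.6 tilt [ 0.001 -0.    -1.   ] j [-0.11  0.14  1.96 -0.    1.05 -1.4 ]
tool delta mm [ 2.5  0.3 35.2]
(array([664.6, -66.3]), array([91.4, 89.6]), 10.5)
```

View pics/s7.png

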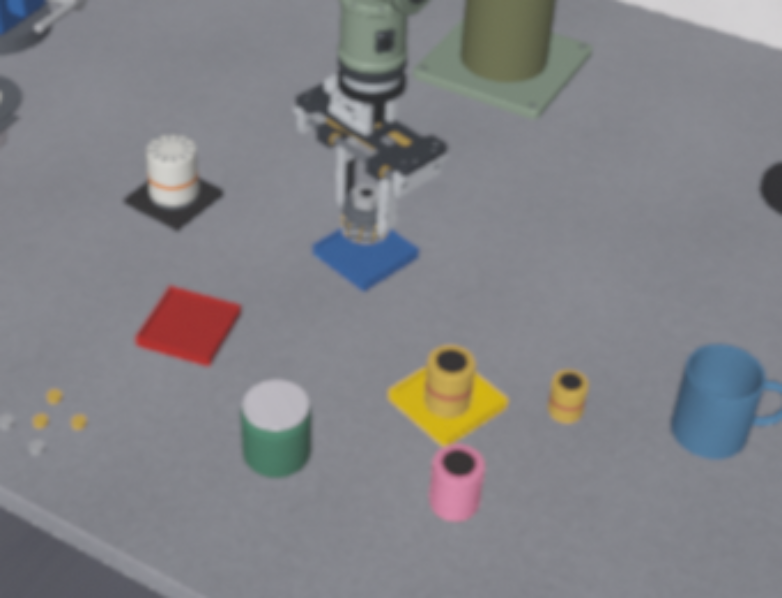

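```bash
python3 -m jog '1 0.002 0 0.01 0; 1 0 0 0.01 0; 1 0 0 0.008 0; 1 0 0 0.004 0; 1 0 0 0 0; 1 0 0 0.002 0; 1 0 0 0.001 0; 1 0 0 0 0; 1 0 0 0 0'
python3 - <<'E'
from h import *
to(.4526,.0390,.026)
im,d=ctrl.camera('scene'); cv2.imwrite('pics/s8.png',cv2.resize(im[120:380,180:520],None,fx=2.3,fy=2.3))
E
```

```text
time: 17.12
tool_pos: [0.4519, 0.0389, 0.0258]
tool_rot: [0.441, 3.11, -0.0]
contact_force: [0.1, 0.1, 2.8]
finger_gap: 0.0547
t 17.12 pos [451.9  38.9  25.8] F [0.1 0.1 2.8] gap 54.7 tilt [ 0.001 -0.    -1.   ] j [-0.11  0.19  1.98 -0.    0.97 -1.39]
tool delta mm [-0.6  0.3 -0.2]
```

View pics/s8.png

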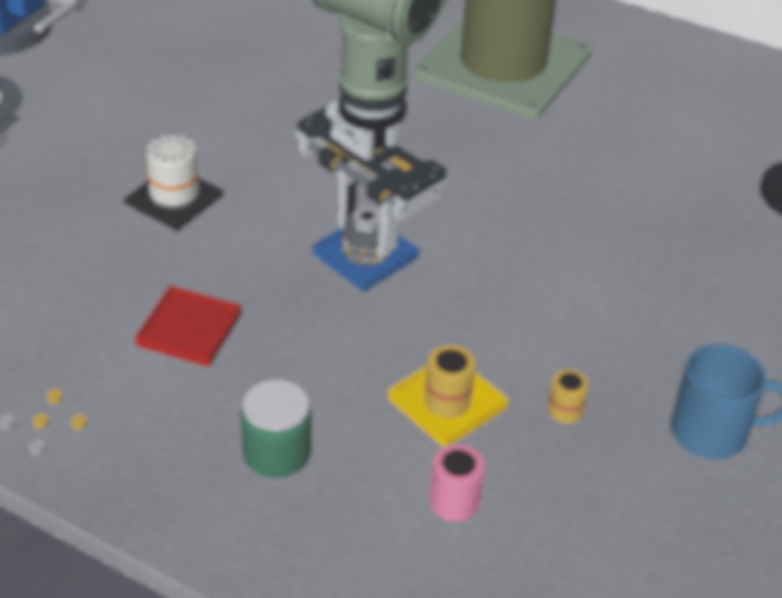

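The brush is standing on the blue tray's floor (+2.8 N support). I'll release, rise and work out the way to the coupling.

```bash
python3 -m jog '0.25 0 0 0 0; 0.1 0 0 0 0; 0 0 0 0 0; 0 0 0 0 0; 0 0 0 0 0; 0 0 0 0 0; 0 0 0 -0.02 0; 0 0 0 -0.03 0; 0 0 0 -0.035 0; 0 0 0 -0.04 0; 0 0 0 0 0; 0 0 0 0 0'
python3 - <<'E'
from h import *
to(.6143,.2322,.15)
im,d=ctrl.camera('scene'); cv2.imwrite('pics/s9.png',cv2.resize(im[120:380,180:520],None,fx=2.3,fy=2.3))
E
```

```text
time: 18.68
tool_pos: [0.4511, 0.039, 0.1498]
tool_rot: [-0.441, -3.109, 0.0]
contact_force: [0.3, -0.8, 0.0]
finger_gap: 0.0939
t 18.68 pos [451.1  39.  149.8] F [ 0.3 -0.8  0. ] gap 93.9 tilt [-0.001  0.    -1.   ] j [-0.11 -0.    1.89 -0.    1.25 -1.39]
tool delta mm [-103.1  231.    -0.3]
```

View pics/s9.png

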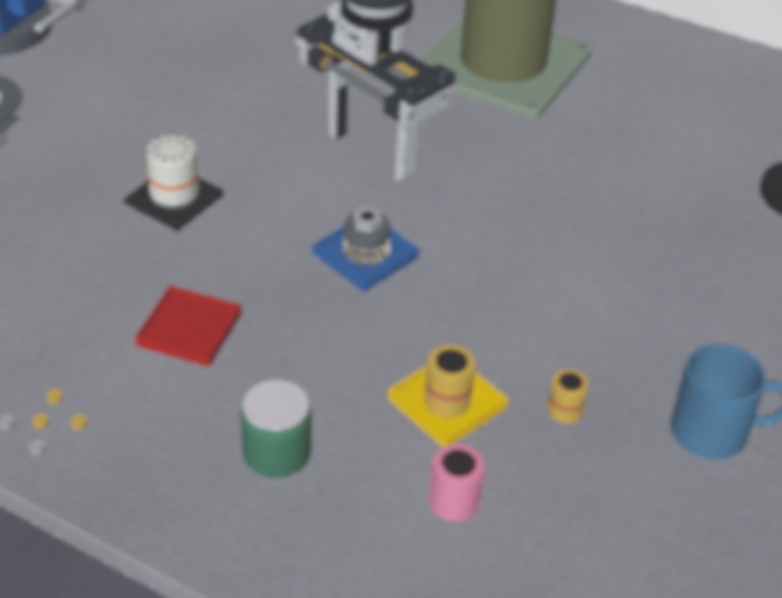

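The brush stands upright in the middle of the blue tray at crop (367,240). Now the coupling.

```bash
python3 -m jog '0 -0.011 0.023 0 0; 0 -0.018 0.040 0 0; 0 -0.018 0.040 0 0; 0 -0.018 0.040 0 0; 0 -0.018 0.040 0 0; 0 -0.014 0.032 0 0; 0 -0.006 0.016 0 0; 0 0 0 0.03 0; 0 0 0 0.03 0; 0 0 0 0 0; 0 0 0 0 0'
python3 - <<'E'
from h import *
to(.6143,.2322,.026)
im,d=ctrl.camera('scene'); cv2.imwrite('pics/s10.png',cv2.resize(im[120:380,180:520],None,fx=2.3,fy=2.3))
E
```

```text
time: 20.1
tool_pos: [0.6147, 0.2321, 0.0901]
tool_rot: [-0.441, -3.11, 0.0]
contact_force: [0.0, -0.4, 1.1]
finger_gap: 0.0946
t 20.1 pos [614.7 232.1  90.1] F [ 0.  -0.4  1.1] gap 94.6 tilt [-0.001 -0.    -1.   ] j [ 0.23  0.48  1.42  0.    1.24 -1.06]
tool delta mm [ 0.4  0.  64.1]
```

View pics/s10.png

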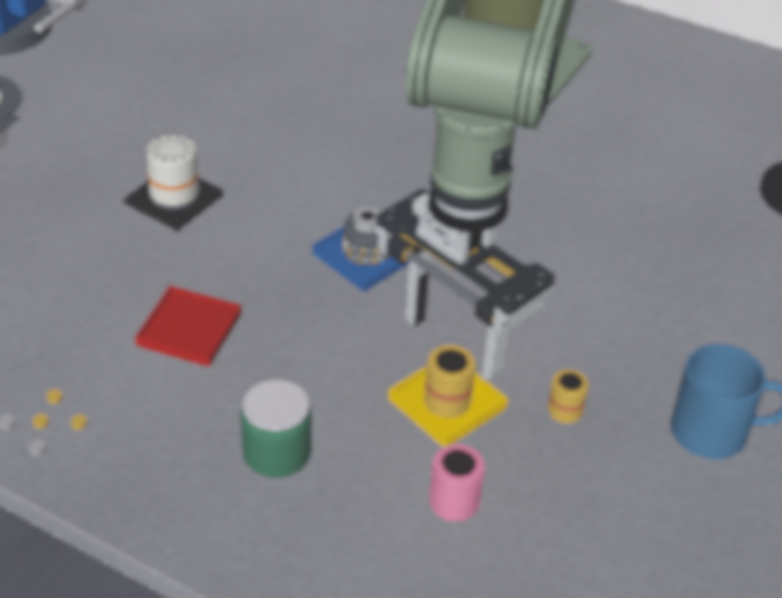

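The fingers are on either side of the coupling at crop (451,380), clear of both decoys. Descend, grip and lift.

```bash
python3 -m jog '0 0 0 0.03 0; 0 0 0 0.02 0; 0 0 0 0.014 0; 0 0 0 0 0; 0.3 0 0 0 0; 0.4 0 0 0 0; 1 0 0 0 0; 1 0 0 0 0; 1 0 0 0 0; 1 0 0 0 0; 1 0 0 0 0; 1 0 0 0 0' 30; python3 -m jog '1 0 0 -0.01 0; 1 0 0 -0.02 0; 1 0 0 -0.03 0; 1 0 0 -0.03 0; 1 0 0 -0.035 0; 1 0 0 0 0; 1 0 0 0 0';python3 - <<'E'
from h import *
to(.6646,-.0663,.150)
im,d=ctrl.camera('scene'); cv2.imwrite('pics/s11.png',cv2.resize(im[120:380,180:520],None,fx=2.3,fy=2.3))
E
```

```text
time: 21.65
tool_pos: [0.6149, 0.2321, 0.0266]
tool_rot: [0.441, 3.11, -0.0]
contact_force: [-0.0, -0.4, 2.8]
finger_gap: 0.0492
time: 22.52
tool_pos: [0.6141, 0.232, 0.1506]
tool_rot: [-0.441, -3.109, 0.001]
contact_force: [-0.1, -0.3, -4.2]
finger_gap: 0.0495
t 22.52 pos [614.1 232.  150.6] F [-0.1 -0.3 -4.2] gap 49.5 tilt [-0.001 -0.    -1.   ] j [ 0.23  0.42  1.38  0.    1.34 -1.06]
tool delta mm [-131.5 -272.5    0.7]
```

View pics/s11.png

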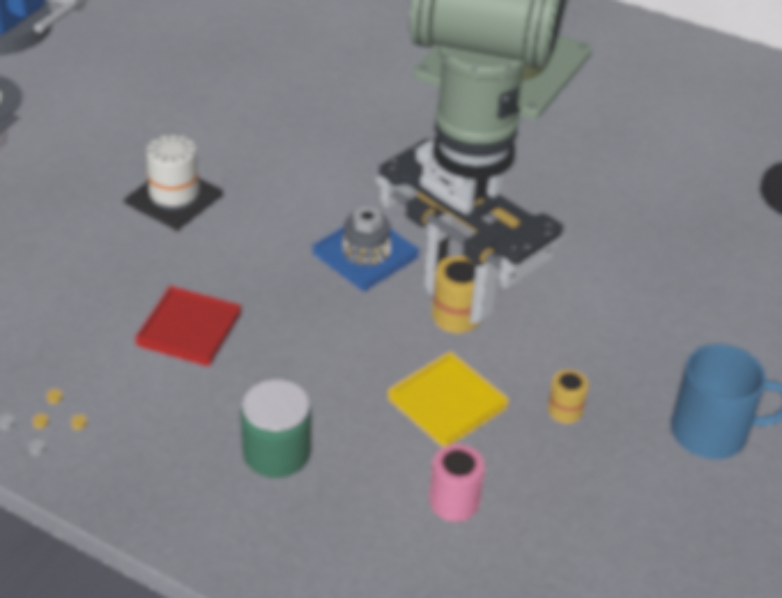

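```bash
python3 -m jog '1 -0.007 -0.015 0 0; 1 -0.013 -0.026 0 0; 1 -0.015 -0.031 0 0; 1 -0.015 -0.031 0 0; 1 -0.015 -0.031 0 0; 1 -0.015 -0.031 0 0; 1 -0.015 -0.031 0 0; 1 -0.015 -0.031 0 0; 1 -0.013 -0.027 0 0; 1 -0.008 -0.018 0 0; 1 0 0 0 0; 1 0 0 0 0; 1 0 0 0.03 0; 1 0 0 0.03 0; 1 0 0 0.03 0; 1 0 0 0 0; 1 0 0 0 0'
python3 - <<'E'
from h import *
to(.6646,-.0663,.0266)
im,d=ctrl.camera('scene'); cv2.imwrite('pics/s12.png',cv2.resize(im[120:380,180:520],None,fx=2.3,fy=2.3))
E
```

```text
time: 24.7
tool_pos: [0.6659, -0.0647, 0.0627]
tool_rot: [0.439, 3.109, 0.0]
contact_force: [0.3, -1.4, -3.1]
finger_gap: 0.0499
t 24.7 pos [665.9 -64.7  62.7] F [ 0.3 -1.4 -3.1] gap 49.9 tilt [ 0.002 -0.    -1.   ] j [-0.23  0.53  1.41  0.    1.2  -1.52]
tool delta mm [ 0.9 -1.9 36.1]
```

View pics/s12.png

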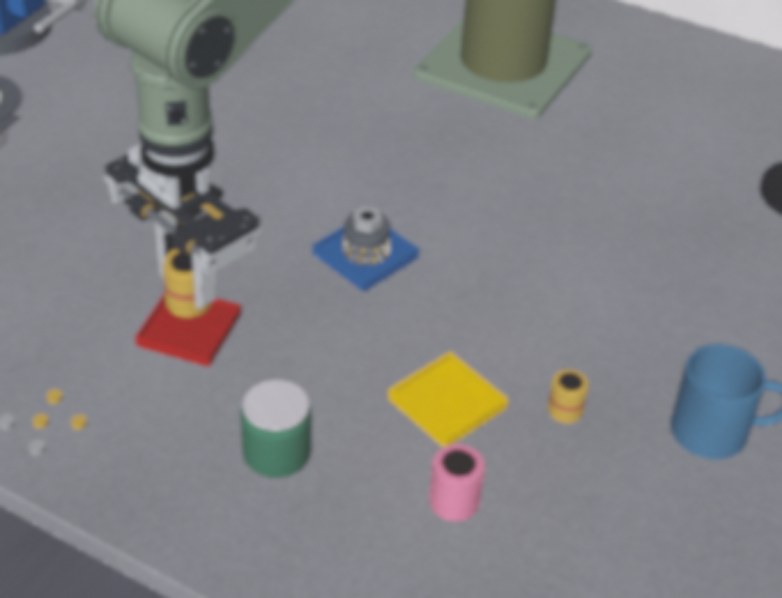

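```bash
python3 -m jog '1 0 -0.001 0.01 0; 1 0 0 0.01 0; 1 0 0 0.008 0; 1 0 0 0.004 0; 1 0 0 0 0; 1 0 0 0.002 0; 1 0 0 0.001 0; 1 0 0 0 0; 1 0 0 0 0'
python3 - <<'E'
from h import *
to(.6646,-.0663,.0266)
im,d=ctrl.camera('scene'); cv2.imwrite('pics/s13.png',cv2.resize(im[120:380,180:520],None,fx=2.3,fy=2.3))
E
```

```text
time: 25.88
tool_pos: [0.6649, -0.0665, 0.0267]
tool_rot: [0.441, 3.11, -0.0]
contact_force: [-0.5, -0.5, -3.3]
finger_gap: 0.0494
t 25.88 pos [664.9 -66.5  26.7] F [-0.5 -0.5 -3.3] gap 49.4 tilt [ 0. -0. -1.] j [-0.23  0.58  1.43 -0.    1.14 -1.52]
tool delta mm [0.4 0.1 0.1]
```

View pics/s13.png

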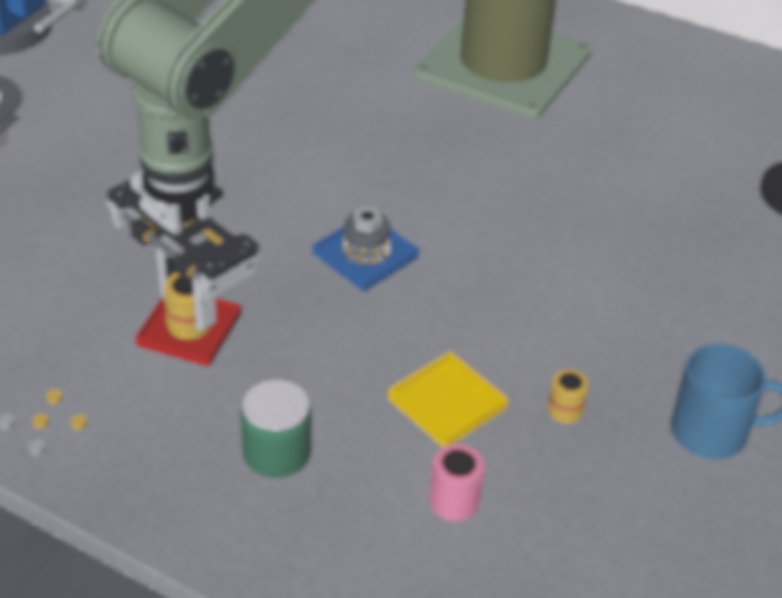

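Still carrying about 3.3 N of load, so it hovers just above the floor. I'll lower a touch more.

```bash
python3 -m jog '1 0 0 0.001 0; 1 0 0 0 0; 1 0 0 0 0'; python3 -c "
from h import *
to(.6646,-.0663,.0266)"
```

```text
time: 26.3
tool_pos: [0.6649, -0.0665, 0.0266]
tool_rot: [0.441, 3.11, -0.0]
contact_force: [-3.8, 0.3, 5.9]
finger_gap: 0.0494
t 26.3 pos [664.9 -66.5  26.6] F [-3.8  0.3  5.9] gap 49.4 tilt [ 0. -0. -1.] j [-0.23  0.58  1.43 -0.    1.14 -1.52]
tool delta mm [ 0.4  0.1 -0. ]
```

Seated now (+5.9 N). Release and rise.

```bash
python3 -m jog '0.25 0 0 0 0; 0.1 0 0 0 0; 0 0 0 0 0; 0 0 0 0 0; 0 0 0 0 0; 0 0 0 0 0; 0 0 0 -0.02 0; 0 0 0 -0.03 0; 0 0 0 -0.035 0; 0 0 0 -0.04 0; 0 0 0 0 0; 0 0 0 0 0'
python3 - <<'E'
from h import *
to(.4872,-.216,.15)
im,d=ctrl.camera('scene'); cv2.imwrite('pics/s14.png',cv2.resize(im[120:380,180:520],None,fx=2.3,fy=2.3))
im,d=ctrl.camera('top'); P=cloud('top',d)
q=P[(np.hypot(P[:,0]-.487,P[:,1]+.216)<.06)&(P[:,2]>.04)&(P[:,2]<.1)]; print(len(q),cv2.minEnclosingCircle((q[:,:2]*1000).astype(np.float32)))
E
```

```text
time: 27.8
tool_pos: [0.6646, -0.0664, 0.1508]
tool_rot: [0.441, 3.11, -0.0]
contact_force: [-0.6, 0.7, 0.6]
finger_gap: 0.0936
t 27.8 pos [664.6 -66.4 150.8] F [-0.6  0.7  0.6] gap 93.6 tilt [ 0. -0. -1.] j [-0.23  0.44  1.35 -0.    1.35 -1.52]
tool delta mm [ 128.8 -193.     0.7]
365 ((486.35888671875, -214.37696838378906), 30.556655883789062)
```

View pics/s14.png

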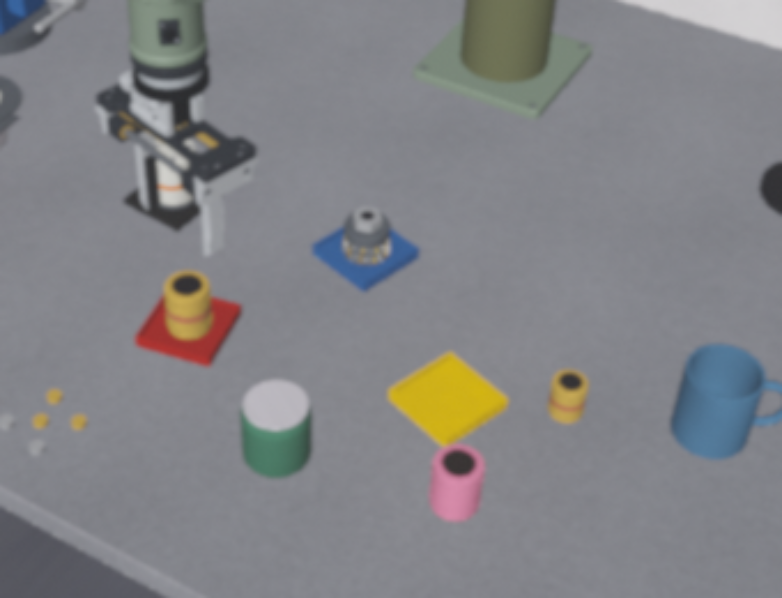

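The coupling stands upright in the red tray at crop (188,305). The filter measures (486.4,-214.4) on the mat, which matches the release point. Fetching it.

```bash
python3 -m jog '0 0.012 -0.020 0 0; 0 0.024 -0.036 0 0; 0 0.024 -0.036 0 0; 0 0.024 -0.036 0 0; 0 0.024 -0.034 0 0; 0 0.020 -0.030 0 0; 0 0 0 0 0; 0 0 0 0.025 0; 0 0 0 0.025 0; 0 0 0 0 0; 0 0 0 0 0'
python3 - <<'E'
from h import *
to(.4868,-.2154,.026)
im,d=ctrl.camera('scene'); cv2.imwrite('pics/s15.png',cv2.resize(im[120:380,180:520],None,fx=2.3,fy=2.3))
E
```

```text
time: 29.28
tool_pos: [0.4891, -0.2149, 0.1007]
tool_rot: [0.44, 3.11, 0.0]
contact_force: [0.0, -0.0, 0.1]
finger_gap: 0.0939
t 29.27 pos [ 489.1 -214.9  100.7] F [ 0.  -0.   0.1] gap 93.9 tilt [ 0.  0. -1.] j [-0.58  0.23  1.74  0.    1.17 -1.87]
tool delta mm [ 2.1 -1.1 74.7]
```

View pics/s15.png

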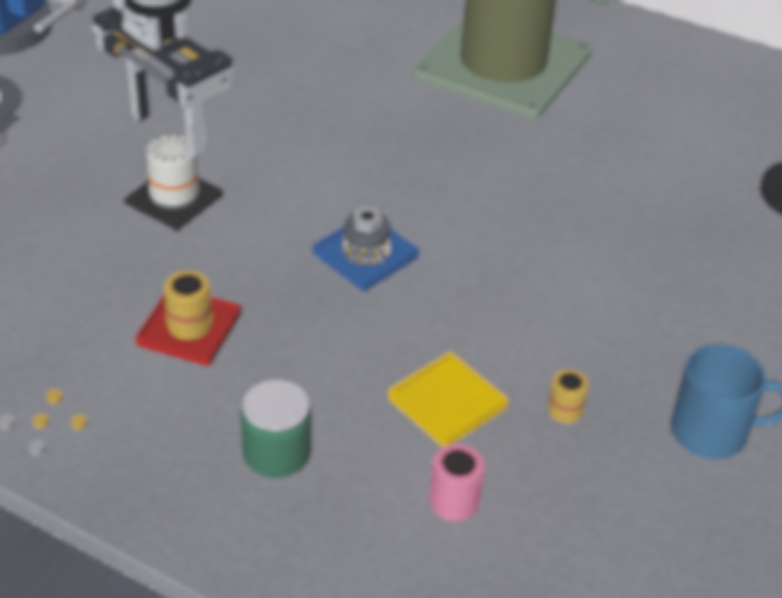

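The gripper is aligned over the filter at crop (173,170).

```bash
python3 -m jog '0 0.002 -0.001 0.03 0; 0 0 0 0.03 0; 0 0 0 0.015 0; 0 0 0 0 0; 0.25 0 0 0 0; 0.35 0 0 0 0; 1 0 0 0 0; 1 0 0 0 0; 1 0 0 0 0; 1 0 0 0 0; 1 0 0 0 0; 1 0 0 0 0' 25; python3 -m jog '1 0 0 -0.01 0; 1 0 0 -0.02 0; 1 0 0 -0.03 0; 1 0 0 -0.03 0; 1 0 0 -0.035 0; 1 0 0 0 0; 1 0 0 0 0';python3 - <<'E'
from h import *
to(.6116,.2316,.150)
im,d=ctrl.camera('scene'); cv2.imwrite('pics/s16.png',cv2.resize(im[120:380,180:520],None,fx=2.3,fy=2.3))
E
```

```text
time: 30.82
tool_pos: [0.4865, -0.2159, 0.0259]
tool_rot: [0.441, 3.11, -0.0]
contact_force: [-1.1, 1.3, 5.1]
finger_gap: 0.0592
time: 31.7
tool_pos: [0.4851, -0.215, 0.1488]
tool_rot: [-0.441, -3.108, -0.002]
contact_force: [0.2, -0.2, -1.9]
finger_gap: 0.0596
t 31.7 pos [ 485.1 -215.   148.8] F [ 0.2 -0.2 -1.9] gap 59.6 tilt [-0.002  0.001 -1.   ] j [-0.58  0.17  1.71 -0.    1.27 -1.87]
tool delta mm [  2.7 464.2  -0.8]
```

View pics/s16.png

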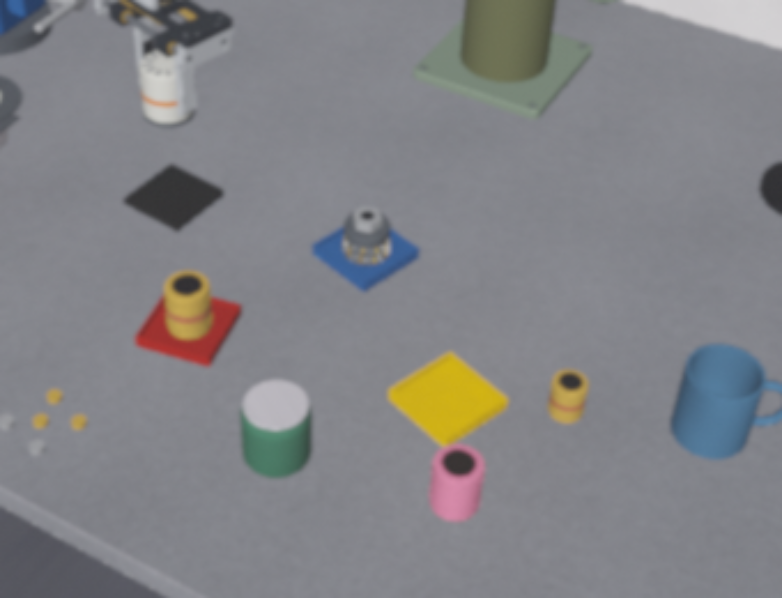

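The filter is held upright at crop (168,90) and the mat is empty. Carrying it to the yellow tray.

```bash
python3 -m jog '1 0 0.015 0 0; 1 0 0.025 0 0; 1 0 0.030 0 0; 1 0 0.030 0 0; 1 0 0.030 0 0; 1 0 0.030 0 0; 1 0 0.030 0 0; 1 0 0.030 0 0; 1 0 0.030 0 0; 1 0 0.030 0 0; 1 0 0.030 0 0; 1 0 0.030 0 0; 1 0 0.030 0 0; 1 0 0.030 0 0; 1 0 0.030 0 0; 1 0 0.020 0 0; 1 0 0.013 0 0; 1 0 0 0 0; 1 0 0 0 0'; python3 -m jog '1 0 0 0.03 0; 1 0 0 0.03 0; 1 0 0 0.02 0; 1 0 0 0 0; 1 0 0 0 0'
python3 - <<'E'
from h import *
to(.6116,.2316,.026)
im,d=ctrl.camera('scene'); cv2.imwrite('pics/s17.png',cv2.resize(im[120:380,180:520],None,fx=2.3,fy=2.3))
E
```

```text
time: 34.12
tool_pos: [0.6148, 0.2282, 0.1503]
tool_rot: [-0.442, -3.11, 0.001]
contact_force: [-0.1, -0.1, -2.7]
finger_gap: 0.0593
time: 34.75
tool_pos: [0.6161, 0.229, 0.0717]
tool_rot: [0.442, 3.108, 0.001]
contact_force: [-0.3, 0.9, -1.6]
finger_gap: 0.0597
t 34.75 pos [616.1 229.   71.7] F [-0.3  0.9 -1.6] gap 59.7 tilt [ 0.002  0.    -1.   ] j [ 0.22  0.5   1.44 -0.    1.2  -1.06]
tool delta mm [ 5.1  1.2 45.7]
```

View pics/s17.png

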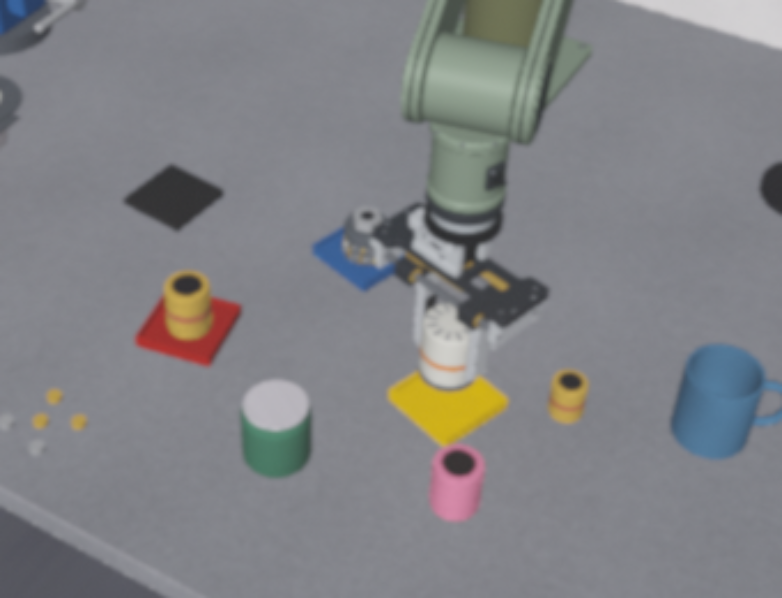

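```bash
python3 -m jog '1 0.004 0.001 0.01 0; 1 0 0 0.01 0; 1 0 0 0.01 0; 1 0 0 0.008 0; 1 0 0 0.003 0; 1 0 0 0 0; 1 0 0 0.002 0; 1 0 0 0 0; 1 0 0 0 0'
python3 - <<'E'
from h import *
to(.6116,.2316,.026)
im,d=ctrl.camera('scene'); cv2.imwrite('pics/s18.png',cv2.resize(im[120:380,180:520],None,fx=2.3,fy=2.3))
E
```

```text
time: 35.92
tool_pos: [0.6116, 0.2311, 0.0277]
tool_rot: [0.441, 3.11, 0.0]
contact_force: [-0.9, -0.1, -2.2]
finger_gap: 0.0597
t 35.92 pos [611.6 231.1  27.7] F [-0.9 -0.1 -2.2] gap 59.7 tilt [ 0.  0. -1.] j [ 0.23  0.55  1.47  0.    1.12 -1.06]
tool delta mm [0.1 0.4 1.7]
```

View pics/s18.png

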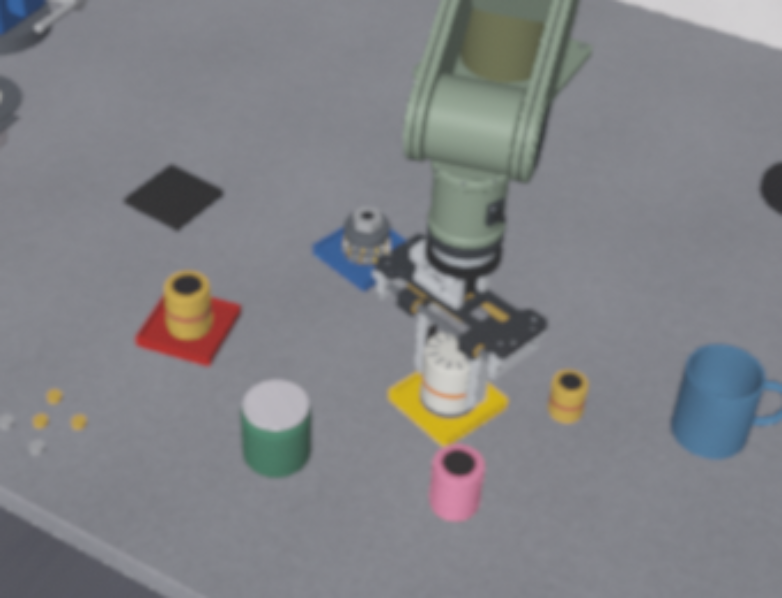

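```bash
python3 -m jog '1 0 0 0.001 0; 1 0 0 0 0; 1 0 0 0.001 0; 1 0 0 0 0; 1 0 0 0 0'; python3 -c "
from h import *
to(.6116,.2316,.026)"
```

```text
time: 36.6
tool_pos: [0.6115, 0.2311, 0.026]
tool_rot: [0.441, 3.11, 0.0]
contact_force: [-2.0, -1.3, 2.6]
finger_gap: 0.0596
t 36.6 pos [611.5 231.1  26. ] F [-2.  -1.3  2.6] gap 59.6 tilt [ 0. -0. -1.] j [ 0.23  0.55  1.47 -0.    1.12 -1.06]
tool delta mm [-0.   0.5 -0. ]
```

Seated. Release, rise, and back the arm out of the top view (towards the start area).

```bash
python3 -m jog '0.2 0 0 0 0; 0.1 0 0 0 0; 0 0 0 0 0; 0 0 0 0 0; 0 0 0 0 0; 0 0 0 0 0; 0 0 0 -0.02 0; 0 0 0 -0.03 0; 0 0 0 -0.04 0; 0 0 0 -0.05 0; 0 0 0 -0.04 0; 0 0 0 0 0'; python3 -m jog '0 0.035 0.025 0 0; 0 0.04 0.03 0 0; 0 0.04 0.03 0 0; 0 0.04 0.03 0 0; 0 0.04 0.03 0 0; 0 0.04 0.03 0 0; 0 0.04 0.03 0 0; 0 0.04 0.03 0 0; 0 0.04 0.02 0 0; 0 0 0 0 0; 0 0 0 0 0; 0 0 0 0 0'
python3 - <<'E'
from h import *
im,d=ctrl.camera('scene'); cv2.imwrite('pics/s20.png',im)
im,d=ctrl.camera('top'); cv2.imwrite('pics/t20.png',im); T=trays('top',im)
for k,v in T.items(): print(k,v)
P=cloud('top',d)
for k,g in (('filter',(.612,.232)),('brush',(.453,.039)),('coupling',(.665,-.066))):
    q=P[(np.hypot(P[:,0]-g[0],P[:,1]-g[1])<.06)&(P[:,2]>.03)]
    c,r=cv2.minEnclosingCircle((q[:,:2]*1000).astype(np.float32)); print(k,np.round(c,1),round(r,1),'top',np.round(np.percentile(q[:,2],98)*1000,1))
for l in('tin','grinder','mug'):
    for r in ctrl.place_of('top',l)[:1]: print(l,np.round(ray_z('top',r['pixel'],0),3))
to(0,0,0)
E
```

```text
time: 38.1
tool_pos: [0.6148, 0.232, 0.2126]
tool_rot: [0.439, 3.099, 0.007]
contact_force: [0.1, 0.6, -0.8]
finger_gap: 0.0938
time: 39.6
tool_pos: [0.3424, 0.5736, 0.2051]
tool_rot: [-0.444, -3.11, 0.001]
contact_force: [-0.2, -0.9, 0.5]
finger_gap: 0.0941
yellow (array([611.6, 231.6]), array([89.8, 89.9]), 70.6)
blue (array([452.6,  39. ]), array([90. , 89.8]), 73.4)
red (array([664.5, -66.4]), array([91.7, 89.6]), 10.6)
mat (array([ 486.9, -215.1]), array([90. , 89.9]), 84.6)
filter [610.6 232.3] 30.9 top 87.1
brush [453.1  39.4] 27.4 top 68.9
coupling [664.4 -65.6] 25.5 top 77.4
tin [ 0.768  0.13  -0.   ]
grinder [ 0.596 -0.485  0.   ]
mug [0.496 0.477 0.   ]
t 39.85 pos [342.1 574.2 205.5] F [ 0.2  0.2 -0.6] gap 94.1 tilt [ 0.  0. -1.] j [ 0.9   0.4   1.29 -0.    1.45 -0.38]
tool delta mm [ 168.1 -646.9  205.5]
```

View pics/s20.png

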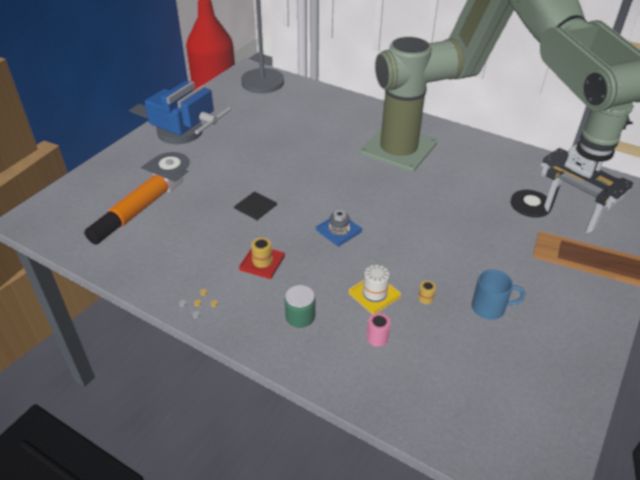

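View pics/t20.png

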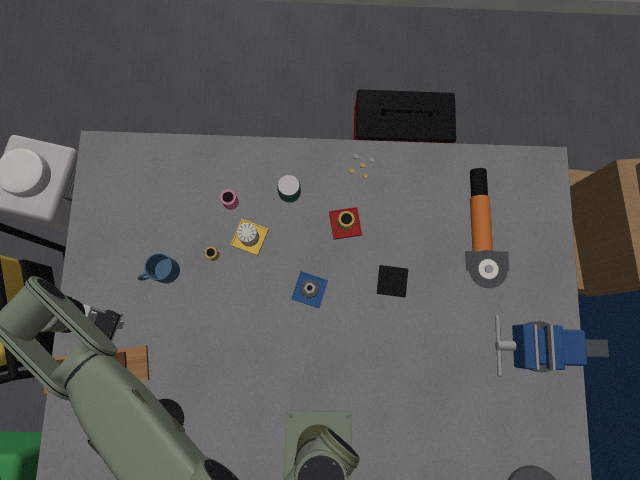

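All three spares sit within about 1.5 mm of their tray centres: filter (248,233), brush (310,289), coupling (346,220). The mat (392,281) is empty and the bystanders look unmoved. Handing in.

```bash
python3 -c "
from workcell import ctrl
print(ctrl.sign_off())"
```

```text
the job is handed in; nothing more can be done
None
```

The job is done and handed in at about 40 s of the 120 s allowed. The hand-in reports no verdict.

I set the oil filter on the black mat and let go. Then I moved the wire cup brush to the blue tray, the brass coupling to the red tray and the filter from the mat to the yellow tray. Each spare was released only once the wrist force showed it was resting on the surface.

**Spares:** the last top-view check put each one about 1 mm from its tray centre, upright in the pictures and at the expected height.

| Spare | Tray | Distance from tray centre |
|---|---|---|
| Oil filter | yellow | about 1.2 mm |
| Wire cup brush | blue | about 0.6 mm |
| Brass coupling | red | about 0.8 mm |

**Surroundings:** the mat is empty, and the gripper is open and clear of everything. The tin, grinder and mug show at the same pixels in the first and last pictures. The network's readings for them differ by up to 9 mm between the two looks. I put that down to detector noise, since the arm never touched any of them.

**Checks that failed or disagreed:**
- **Tray sizes:** the scene camera's colour fit gave wrong sizes, up to 113 mm for the yellow tray, so I used the top camera's fit (90–92 mm) instead.
- **Scripts:** two of my measuring scripts stopped with errors along the way. The arm was not affected.

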